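# Release the sample press's ratchet and push its arm down

## Task

The arm of the small sample press is parked up on its ratchet. Press the tab of the ratchet pawl down until the pawl is well free of the teeth (it stays there and must stay free), then push the arm down by its crossbar until it is fully down with its foot on the sample. Only press and push: do not lift the arm or anything else, and leave the other things on the bench where they are.

Things in the scene. Friction and masses are not known exactly. Their poses are not given: they have to be found in the camera images.
- press: the sample press, fixed to the bench: grey base plate 360 x 110 x 14 mm with two upright cheek plates. Origin: on the bench surface, directly below the arm's hinge axis. Its own -x points from the hinge along the base to the sample stage (115 mm away) and the arm's crossbar; +x points to the pawl's tab; z up. The hinge axis runs along its y, 100 mm above the bench. The highest fixed part (the ears that carry the pawl) reaches 146 mm
- press_arm (a joint): angle of the press arm (steel bar 14 mm wide and thick with a pressure foot under it and a black crossbar at its free end), rad: 0 = fully down (level, foot on the sample disc, at its stop), grows as it rises; it starts raised at about 1.0 to 1.06, upper stop 1.09. Stiff hinge: it stays where it is left, pushing the crossbar down takes about 2 to 10 N once the pawl is free. While the pawl is in, the teeth stop it near 0.98
- bar_mid (a point): middle of the black crossbar, a round bar 16 mm thick and 80 mm long lying along the press's y, on the axis of the bar, 170 mm from the hinge axis. When the arm is fully down this point is 100 mm above the bench and 170 mm from the hinge along the press's -x; at the start it stands about 245 mm above the bench, the highest thing near the press; on the way it follows an arc of 170 mm about the hinge axis
- pawl (a joint): angle of the ratchet pawl (steel rocker above the toothed sector, nose in the teeth on one side of its pivot, pressing tab on the other), rad: 0 = nose in the teeth, grows as the tab is pressed down, free of the teeth above about 0.13, stop at 0.27. Stiff pivot, no spring: it stays where it is left; pressing takes about 3 N on the tab
- tab_top (a point): centre of the upper face of the pawl's flat tab (32 mm along the press's x, 36 mm wide, 8 mm thick, 160 mm above the bench at the start), 122 mm from the arm's hinge along the press's +x. The pawl's pivot lies 50 mm from it towards the arm and 27 mm lower, so full travel lowers the tab about 14 mm
- die: bystander, to be left alone: steel pellet die, stepped round block 48 mm wide, 62 mm high; origin at the centre of its underside
- jar: bystander, to be left alone: small glass jar with cap, 48 mm wide, 50 mm high; origin at the centre of its underside
- amber: bystander, to be left alone: brown glass bottle, 56 mm wide, 115 mm high; origin at the centre of its underside
- spatula: bystander, to be left alone: steel spatula lying flat, 170 mm long; origin at the centre of its underside, long axis along its x
- beaker: bystander, to be left alone: glass beaker, 66 mm wide, 90 mm high; origin at the centre of its underside
- mortar: bystander, to be left alone: white ceramic bowl, 100 mm wide, 50 mm high; origin at the centre of its underside
- weight: bystander, to be left alone: brass cylinder, 38 mm wide, 55 mm high; origin at the centre of its underside

How it is judged:
On the way, in this order (a step that is already met when the one before it is completed fails the run):
1. the pawl is pressed free of the teeth while the arm is still up (value of joint pawl above 0.14 rad and value of joint press_arm above 0.9 rad), for 0.1 s.
2. the arm has been pushed fully down (value of joint press_arm below 0.04 rad), for 0.1 s.
At the end, for the whole second after the job is handed in: The press arm is down within 0.04 rad of its stop (about 7 mm at the crossbar) and at rest, and the pawl is still free of the teeth (above 0.14 rad) (value of joint press_arm between -0.03 and 0.04 rad and value of joint pawl above 0.14 rad and velocity of joint press_arm between -0.02 and 0.02 rad/s); the robot touches nothing.
It fails at once if the arm is lifted above where it was parked, up to its upper stop (value of joint press_arm above 1.085 rad).
It fails at once if a bystander is moved by more than 20 mm or lifted (distance of any of die, jar, amber, spatula, beaker, mortar, weight from where it was at the start of the episode above 0.02 m).
It also fails if it takes over 51 s, if anything falls off the work surface, if the arm or the gripper's body presses on something with over 40 N, if the wrist force passes 120 N, or if a joint passes its speed limit or range.

## Robot

A 7-joint arm with a two-finger parallel gripper is mounted at the origin on the work surface. World frame = base frame: x ahead of the robot, y to its left, z up, the work surface at z = 0. Lengths are in m, angles in rad, forces in N, time in s.
With the tool pointing down it reaches from about 0.425 to 0.825 m from the base axis. Payload 3.6 kg.
Tool frame: the origin (TCP) lies on the centre line of the jaws, within the pads' length; the fingertips stand 8 mm ahead of it and the grasp point (between the pads) lies 11 mm behind it (ctrl.tcp_to_tips is the distance from the TCP to the fingertips, in m); x points along the fingers, y is the direction in which the jaws open and shut, and the axes are right-handed (so a half turn about x gives the same grasp; the last joint's range is limited). The gripper opens to 85 mm and grips with 20 to 120 N. Pads are 22 mm wide; open, the fingers measure 114 mm over their backs; the gripper's body (76 mm by 85 mm) begins 54 mm behind the grasp point. The pads swing forward as they close: fully open they stand 13 mm farther back than shut.
Start: joints at [-1.268, 0.615, -0.013, 1.423, 0.008, 1.103, -0.04], TCP at [0.21, 0.615, 0.239] pointing down, gripper open.
Joint ranges: [-3.12, 3.12], [-0.3, 2.06], [-1.34, 1.32], [0.26, 2.42], [-1.36, 4.5], [0.01, 1.98], [-2.84, 2.84]. Speed limits (rad/s): [2.79, 2.79, 3.14, 3.14, 3.14, 3.14, 3.14].

## Interface

Orientations are given as a unit quaternion [x, y, z, w].
In Python, from plant import ctrl gives the robot as it stands.
- The arm moves only by the tool carry_out, never from a script. Its argument "deltas" is a list that holds one entry, the list of rows, each a list of 7 numbers: the turn, a rotation vector about the tool's x, y, z in rad, then the shift along the tool's x, y, z in m, then the opening, from -1 (shut) to 1 (fully open), so that 0 is half open. A call has 1 to 10 rows; each row shifts and turns the commanded pose from where the row before left it, along the tool's axes as they then stand; what a row does not reach is not made up. A row lasts 1/12 s, in which the tool goes at most 41.7 mm and 7.16 degrees, less where a joint would pass 70% of its speed; a pose out of reach is approached as far as the arm can. A call is refused whole if a number of a shift passes 0.0417 or a number of a turn 0.125, either way. A call with a gripper value outside its range is refused whole. The fingers move at their own pace and stop on an object; "newtons" is the grip in N (left out, the last holds). Time passes only in rows, so rows that do not move let the fingers close. It gives the time, the measured TCP pose, the force and the opening at its end, in the units of the state.
- ctrl.get_obs(): the state, without advancing time (a new reading comes with each control period).
- ctrl.get_image(name): name is "scene" or "top" or "wrist"; returns a dict with "pixels" (480x640x3 uint8, red, green, blue), "fx", "fy", "cx", "cy" (pixels), "k1" (the pictures are not rectified: a ray, as slopes to the right and down, at radius r is drawn at 1 + k1 r^2 times it, then the intrinsics apply), "pose" (4x4, takes a point from camera to world coordinates). Camera axes: x right, y down, z forward; pixel columns grow to the right and rows downward; lengths in m; the calibration is good to about 2 mm. A picture is of the moment at which its call begins. There is no depth.
- ctrl.job_done(): hands the job in, once; it reports no verdict.
Trained networks look in a picture, given as the dict that the camera call returned (one of the last four; its "shot" number tells which), for a name from the list of things; names that differ only in an ending like _2 or _b are one class to them, and where a whole thing is asked for, a point or a joint stands for the part that bears it (a point fixed in the world has none). Each returns a list of dicts, best first, with "p" (0 to 1); they miss things now and then, are a little off and sometimes report something else, mostly with a low value. They report only what shows in the picture. A call takes as long as a camera call.
- ctrl.recognise(thing, picture): "position" ([column, row] as shares, 0 to 1, of the picture: columns of its width, rows of its height, amid what is visible of it).
- ctrl.mark_of(thing, picture): "position" ([column, row] as shares, 0 to 1, of the picture: columns of its width, rows of its height: a listed point, or the origin of a listed thing).
The state is a dict: "time": time; "joint_pos": joint angles; "joint_velocities": joint speeds; "effort": joint torques, N m; "tcp_pos": TCP position; "ee_rot": TCP orientation; "ft_force": force on the tool from outside, world axes, zero at the start; "moment": the same for the moment, N m; "width": finger opening in m.
Only numpy, scipy, OpenCV 4.12 (cv2) and the standard library are available. Lean on these libraries where they do the work, as an engineer would, in place of code of your own. Each camera call takes 0.05 s, during which the arm holds its last target. There are 200 camera calls.

## Working session

There is one attempt and no reset: what is moved stays moved. The work goes in short steps, Python scripts to look and compute and a tool call to move; the robot and the scene stay as the last step left them, time stands still between calls to the robot, and variables do not carry over. Pictures are saved under pics/ and viewed, on a budget of 10 in all, crops included, one or two more only if the job needs it, and the job is handed in when it is done.

Besides the shell and the picture viewer there is one more tool, called after "Emit:" as name(argument=value, ...) on one line, values as JSON. carry_out: Moves the arm, as the interface text tells. Its arguments: {"type":"object","properties":{"deltas":{"type":"array","items":{"type":"array","items":{"type":"array","items":{"type":"number"}}}},"newtons":{"type":"number"}},"required":["deltas"]}

```bash
ls; mkdir -p pics; cat > h.py <<'E'
import numpy as np, cv2
from scipy.spatial.transform import Rotation as R
from plant import ctrl
def ray(im,pos):
    h,w=im["pixels"].shape[:2]
    d=np.array([(pos[0]*w-im["cx"])/im["fx"],(pos[1]*h-im["cy"])/im["fy"]])
    u=d.copy()
    for _ in range(20): u=d/(1+im["k1"]*(u@u))
    P=np.array(im["pose"]); v=P[:3,:3]@np.array([u[0],u[1],1]); return P[:3,3],v/np.linalg.norm(v)
def tri(rs):
    A=sum(np.eye(3)-np.outer(v,v) for o,v in rs); b=sum((np.eye(3)-np.outer(v,v))@o for o,v in rs)
    return np.linalg.solve(A,b)
def atz(r,z): o,v=r; return o+v*(z-o[2])/v[2]
def save(im,n): cv2.imwrite("pics/"+n,im["pixels"][...,::-1])
E
python3 - <<'E'
from h import *
np.set_printoptions(precision=4,suppress=True)
s=ctrl.get_obs(); print(s["time"],s["tcp_pos"],s["ee_rot"],s["ft_force"],R.from_quat(s["ee_rot"]).as_matrix())
ims={n:ctrl.get_image(n) for n in("scene","top")}
for n,i in ims.items(): save(i,n+"0.png"); print(n,np.array(i["pose"])[:3,3])
cv2.imwrite("pics/a.png",cv2.resize(np.vstack([i["pixels"] for i in ims.values()])[...,::-1],(400*1,600)))
for t in["bar_mid","tab_top","press","die","jar","amber","spatula","beaker","mortar","weight"]:
    rs=[]
    for n,i in ims.items():
        m=ctrl.mark_of(t,i)
        if m: r=ray(i,m[0]["position"]);rs.append(r);print(t,n,m[0]["p"],np.array(m[0]["position"])*[640,480],atz(r,{"bar_mid":.245,"tab_top":.16}.get(t,0)))
    if len(rs)==2: print("   tri",tri(rs))
E
```

```text
pics
0.0 [0.2096 0.6145 0.2381] [ 0.1148  0.6977 -0.1166  0.6974] [-0.2246  0.2226  0.6762] [[-0.0008  0.3229  0.9464]
 [-0.0024  0.9464 -0.3229]
 [-1.     -0.0026  0.    ]]
scene [1.2869 0.6    0.7689]
top [0.4594 0.0171 1.314 ]
bar_mid scene 0.75 [378.816 188.976] [0.5351 0.1159 0.245 ]
bar_mid top 0.91 [251.968 275.712] [0.5477 0.1237 0.245 ]
   tri [0.5468 0.1231 0.2531]
tab_top scene 0.55 [292.608 198.816] [ 0.5478 -0.0772  0.16  ]
tab_top top 0.66 [358.4   280.608] [ 0.5399 -0.083   0.16  ]
   tri [ 0.5405 -0.0837  0.154 ]
press scene 0.95 [339.328 281.808] [0.5423 0.0356 0.    ]
press top 0.78 [298.624 286.896] [0.5397 0.041  0.    ]
   tri [0.5414 0.0386 0.0008]
die scene 0.95 [349.12  339.216] [0.6626 0.1497 0.    ]
die top 0.79 [249.472 234.48 ] [0.6642 0.1531 0.    ]
   tri [0.6643 0.152  0.0027]
jar scene 0.94 [294.016 312.912] [0.6707 0.0236 0.    ]
jar top 0.76 [307.072 230.784] [0.6699 0.0188 0.    ]
   tri [ 0.6693  0.02   -0.0028]
amber scene 0.7 [259.52  295.104] [ 0.6734 -0.0656  0.    ]
amber top 0.91 [344.512 232.992] [ 0.6627 -0.0683  0.    ]
   tri [ 0.6656 -0.0707 -0.0082]
spatula scene 0.62 [272.192 330.72 ] [0.7328 0.0234 0.    ]
spatula top 0.75 [301.696 205.392] [0.7305 0.03   0.    ]
   tri [0.7323 0.0275 0.0017]
beaker scene 0.97 [445.824 339.12 ] [0.5546 0.2886 0.    ]
beaker top 0.68 [191.488 281.184] [0.5583 0.2879 0.    ]
   tri [0.5575 0.2885 0.0022]
mortar scene 0.89 [253.824 237.024] [ 0.5336 -0.2163  0.    ]
mortar top 0.79 [411.072 285.888] [ 0.5361 -0.2179  0.    ]
   tri [ 0.5351 -0.2167  0.0009]
weight scene 0.65 [238.016 273.792] [ 0.6513 -0.1489  0.    ]
weight top 0.66 [382.016 240.288] [ 0.6436 -0.1551  0.    ]
   tri [ 0.6448 -0.1562 -0.0077]
```

View images.

View pics/scene0.png

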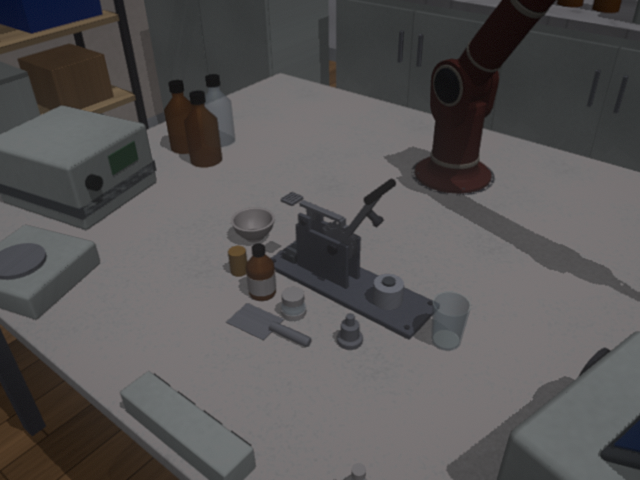

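View pics/top0.png

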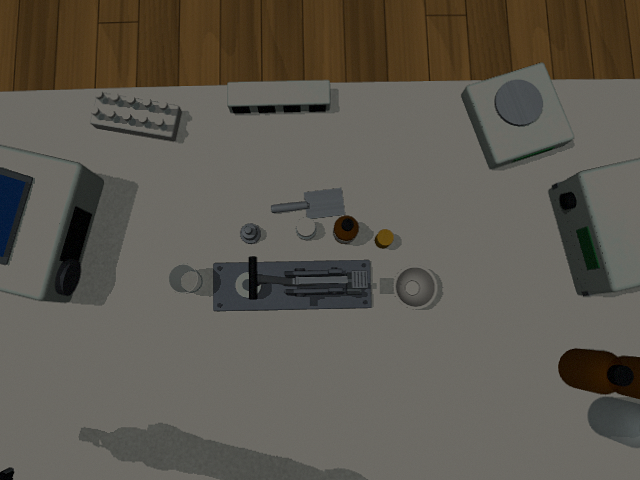

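Both pictures agree with the networks: crossbar is at scene (379,190) and top (252,277), the tab at scene (292,199) and top (359,281). The hinge-to-tab distance (122 mm) and the heights check out. First I'll rise, square the tool to the world axes and shut the jaws.

Emit:
carry_out(deltas=[[[-0.11, 0, 0, -0.033, 0, 0, -1], [-0.11, 0, 0, -0.033, 0, 0, -1], [-0.11, 0, 0, -0.033, 0, 0, -1], [0, 0, 0, 0, -0.035, 0.02, -1], [0, 0, 0, 0, -0.035, 0.02, -1], [0, 0, 0, 0, -0.035, 0.02, -1], [0, 0, 0, 0, -0.035, 0.02, -1], [0, 0, 0, 0, -0.035, 0.02, -1], [0, 0, 0, 0, -0.035, 0.02, -1], [0, 0, 0, 0, -0.035, 0.02, -1]]])

```text
time: 1.93
tcp_pos: [0.3508, 0.3685, 0.3386]
ee_rot: [-0.0, 0.707, 0.001, 0.707]
ft_force: [0.2, -0.3, 0.2]
width: -0.0001
```

```bash
python3 - <<'E'
from h import *
s=ctrl.get_obs(); print(s["time"],s["tcp_pos"],s["width"],ctrl.tcp_to_tips,R.from_quat(s["ee_rot"]).as_matrix().round(3),s["ft_force"])
E
```

```text
1.9333 [0.35084988 0.36845238 0.33863782] -8.310056779018153e-05 0.008 [[ 0.001 -0.001  1.   ]
 [ 0.     1.     0.001]
 [-1.     0.     0.001]] [ 0.24318229 -0.33749921  0.20504526]
```

Emit:
carry_out(deltas=[[[0, 0, 0, 0, -0.04, 0.017, -1], [0, 0, 0, 0, -0.04, 0.017, -1], [0, 0, 0, 0, -0.04, 0.017, -1], [0, 0, 0, 0, -0.04, 0.017, -1], [0, 0, 0, 0, -0.04, 0.017, -1], [0, 0, 0, 0, -0.04, 0.017, -1], [0, 0, 0, 0, -0.04, 0.017, -1], [0, 0, 0, 0, -0.04, 0.017, -1], [0, 0, 0, 0, -0.04, 0.017, -1], [0, 0, 0, 0, -0.04, 0.017, -1]]])

```text
time: 2.77
tcp_pos: [0.5141, -0.0149, 0.3387]
ee_rot: [-0.0, 0.707, 0.001, 0.707]
ft_force: [0.7, -0.3, -0.4]
width: -0.0003
```

Emit:
carry_out(deltas=[[[0, 0, 0, 0, -0.03, 0.013, -1], [0, 0, 0, 0, -0.025, 0.007, -1], [0, 0, 0, 0.03, 0, 0, -1], [0, 0, 0, 0.03, 0, 0, -1], [0, 0, 0, 0.03, 0, 0, -1], [0, 0, 0, 0.03, 0, 0, -1], [0, 0, 0, 0.01, 0, 0, -1], [0, 0, 0, 0, 0, 0, -1], [0, 0, 0, 0, 0, 0, -1]]])

```text
time: 3.52
tcp_pos: [0.5343, -0.068, 0.209]
ee_rot: [-0.001, 0.707, 0.0, 0.707]
ft_force: [0.6, 0.2, -0.3]
width: 0.0001
```

```bash
python3 - <<'E'
from h import *
s=ctrl.get_obs(); print(s["tcp_pos"],s["ft_force"])
i=ctrl.get_image("scene");w=ctrl.get_image("wrist");t=ctrl.get_image("top")
for n in(i,w,t):
  for k in("tab_top","bar_mid"):
    m=ctrl.mark_of(k,n); print(k,m[:1], atz(ray(n,m[0]["position"]),.16 if k=="tab_top" else .247) if m else "")
c=cv2.resize(i["pixels"][120:320,200:460],(780,600)); cv2.imwrite("pics/c1.png",c[...,::-1]); save(w,"w1.png")
E
```

```text
[ 0.53431151 -0.06796428  0.20902472] [ 0.64035032  0.23948442 -0.25663342]
tab_top [{'position': [0.455, 0.4081], 'p': 0.79}] [ 0.54103958 -0.0868392   0.16      ]
bar_mid [{'position': [0.593, 0.4021], 'p': 0.58}] [0.54853274 0.12634427 0.247     ]
tab_top [{'position': [0.4619, 0.5898], 'p': 0.85}] [ 0.5457003  -0.08548358  0.16      ]
bar_mid [] 
tab_top [{'position': [0.4753, 0.4846], 'p': 0.71}] [0.64062199 0.0245238  0.16      ]
bar_mid [{'position': [0.3925, 0.5746], 'p': 0.75}] [0.54734878 0.12490959 0.247     ]
```

View pics/c1.png

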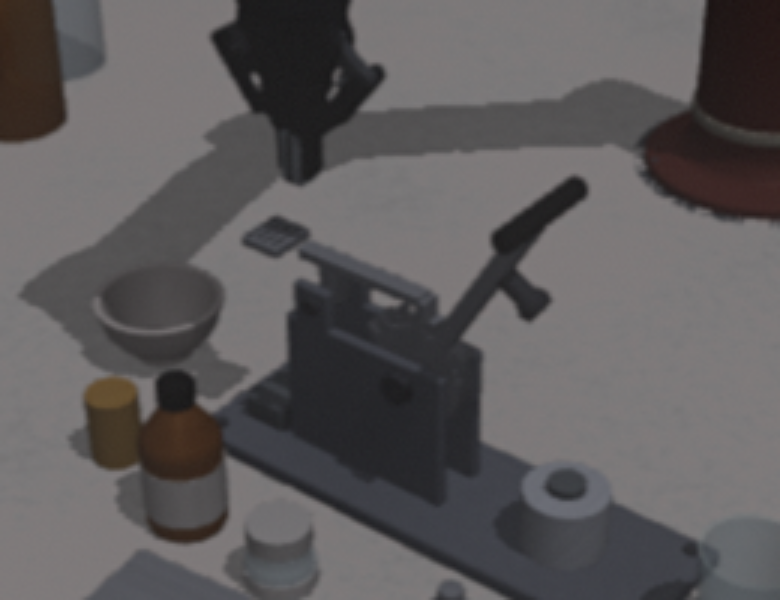

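View pics/w1.png

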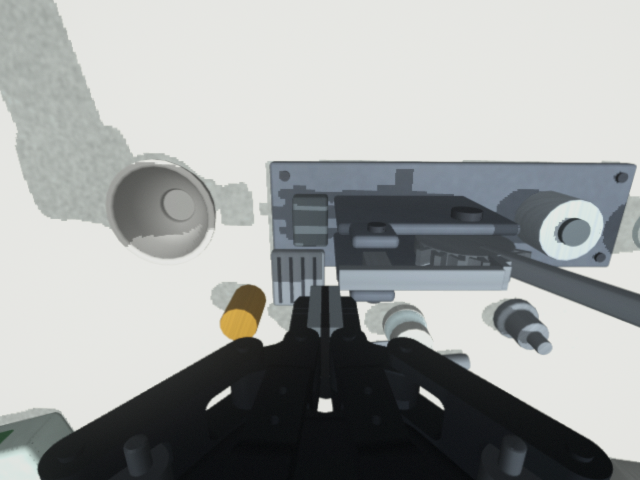

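The crop shows the tab at (275,235) with the fingertips above and right of it. The wrist view has the tab at (297,278). The tab is at about (0.542, -0.086), so I shift there and go down.

Emit:
carry_out(deltas=[[[0, 0, 0, 0, -0.018, 0.008, -1], [0, 0, 0, 0, 0, 0, -1], [0, 0, 0, 0.016, 0, 0, -1], [0, 0, 0, 0.016, 0, 0, -1], [0, 0, 0, 0.004, 0, 0, -1], [0, 0, 0, 0, 0, 0, -1]]])

```text
time: 4.47
tcp_pos: [0.5406, -0.0854, 0.1712]
ee_rot: [-0.0, 0.708, 0.001, 0.706]
ft_force: [-0.2, 0.6, -0.5]
width: -0.0001
```

Emit:
carry_out(deltas=[[[0, 0, 0, 0.002, 0, 0, -1], [0, 0, 0, 0.002, 0, 0, -1], [0, 0, 0, 0.002, 0, 0, -1], [0, 0, 0, 0.002, 0, 0, -1], [0, 0, 0, 0, 0, 0, -1]]])

```text
time: 4.88
tcp_pos: [0.5423, -0.0873, 0.1651]
ee_rot: [-0.001, 0.706, -0.001, 0.708]
ft_force: [-0.4, -2.9, 2.8]
width: -0.0001
```

Emit:
carry_out(deltas=[[[0, 0, 0, 0.002, 0, 0, -1], [0, 0, 0, 0.002, 0, 0, -1], [0, 0, 0, 0.002, -0.001, 0, -1], [0, 0, 0, 0, 0, 0, -1]]])

```text
time: 5.22
tcp_pos: [0.5424, -0.0893, 0.1589]
ee_rot: [-0.001, 0.706, -0.001, 0.708]
ft_force: [-0.2, -5.0, 4.3]
width: -0.0003
```

Emit:
carry_out(deltas=[[[0, 0, 0, 0.002, 0, 0, -1], [0, 0, 0, 0.0015, 0, 0, -1], [0, 0, 0, 0, 0, 0, -1]]])

```text
time: 5.47
tcp_pos: [0.5424, -0.0893, 0.1554]
ee_rot: [-0.001, 0.706, -0.001, 0.708]
ft_force: [-0.3, -4.8, 4.2]
width: -0.0001
```

Emit:
carry_out(deltas=[[[0, 0, 0, 0.001, 0, 0, -1], [0, 0, 0, 0.001, 0, 0, -1], [0, 0, 0, 0, 0, 0, -1]]])

```text
time: 5.72
tcp_pos: [0.5426, -0.0893, 0.1549]
ee_rot: [-0.001, 0.706, -0.001, 0.708]
ft_force: [-2.4, -5.3, 12.3]
width: -0.0001
```

Emit:
carry_out(deltas=[[[0, 0, 0, 0.001, 0, 0, -1], [0, 0, 0, 0.001, 0, 0, -1], [0, 0, 0, 0, 0, 0, -1]]])

```text
time: 5.97
tcp_pos: [0.5427, -0.0893, 0.1545]
ee_rot: [-0.001, 0.706, -0.001, 0.708]
ft_force: [-5.1, -5.0, 22.4]
width: 0.0
```

The force jump at 13.5 mm of travel shows the pawl is at its stop. Now I retreat and move over the crossbar.

Emit:
carry_out(deltas=[[[0, 0, 0, -0.005, 0, 0, -1], [0, 0, 0, -0.035, 0, 0, -1], [0, 0, 0, -0.04, 0, 0, -1], [0, 0, 0, -0.04, 0, 0, -1], [0, 0, 0, -0.04, 0, 0, -1], [0, 0, 0, 0, 0.02, 0, -1], [0, 0, 0, 0, 0.04, 0, -1], [0, 0, 0, 0, 0.04, 0, -1], [0, 0, 0, 0, 0.02, 0, -1], [0, 0, 0, 0, 0, 0, -1]]])

```text
time: 6.8
tcp_pos: [0.5403, 0.0429, 0.3098]
ee_rot: [-0.003, 0.708, 0.008, 0.706]
ft_force: [-0.3, 1.0, -1.0]
width: -0.0002
```

```bash
python3 - <<'E'
from h import *
s=ctrl.get_obs(); print(s["tcp_pos"],s["ft_force"])
i=ctrl.get_image("scene");w=ctrl.get_image("wrist");t=ctrl.get_image("top")
for n in(i,w,t):
  for k in("tab_top","bar_mid"):
    m=ctrl.mark_of(k,n); print(k,m[:1], atz(ray(n,m[0]["position"]),.147 if k=="tab_top" else .247) if m else "")
c=cv2.resize(i["pixels"][120:320,200:460],(780,600)); cv2.imwrite("pics/c2.png",c[...,::-1])
E
```

```text
[0.54030959 0.04286906 0.30981245] [-0.30059778  0.99395339 -1.03954643]
tab_top [{'position': [0.4544, 0.4202], 'p': 0.62}] [ 0.54262841 -0.08727068  0.147     ]
bar_mid [{'position': [0.5908, 0.39], 'p': 0.75}] [0.5336702  0.11331938 0.247     ]
tab_top [{'position': [0.2877, 0.4648], 'p': 0.94}] [ 0.5459797  -0.08966953  0.147     ]
bar_mid [{'position': [0.7147, 0.5508], 'p': 0.57}] [0.54333224 0.1235574  0.247     ]
tab_top [{'position': [0.5645, 0.585], 'p': 0.62}] [ 0.54029172 -0.09003892  0.147     ]
bar_mid [{'position': [0.3945, 0.5748], 'p': 0.62}] [0.54711598 0.12251276 0.247     ]
```

View pics/c2.png

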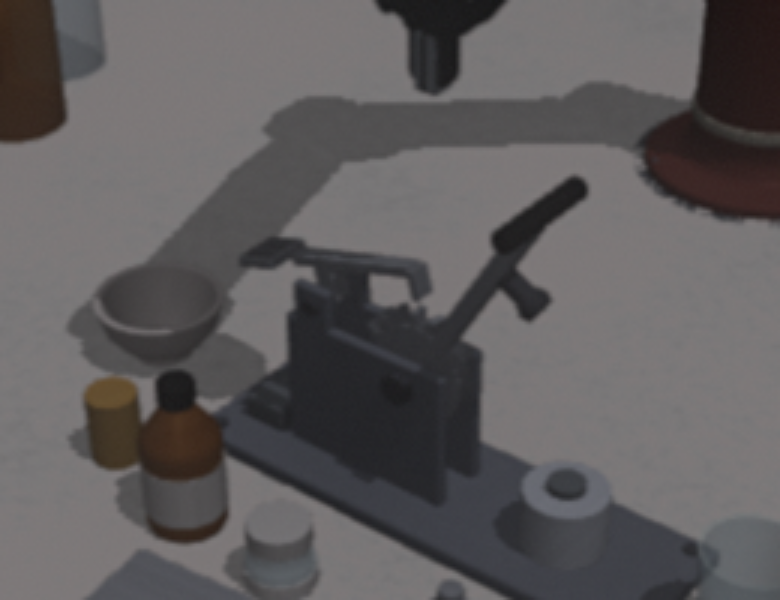

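The pawl tab is now down at (275,250) with its nose clear of the sector. The crossbar is still up at (540,213). Next I move over the bar.

Emit:
carry_out(deltas=[[[0, 0, 0, 0, 0.035, 0.003, -1], [0, 0, 0, 0, 0.035, 0.002, -1], [0, 0, 0, 0, 0.01, 0, -1], [0, 0, 0, 0, 0, 0, -1], [0, 0, 0, 0.02, 0, 0, -1], [0, 0, 0, 0.015, 0, 0, -1], [0, 0, 0, 0, 0, 0, -1], [0, 0, 0, 0, 0, 0, -1]]])

```text
time: 7.92
tcp_pos: [0.5463, 0.1113, 0.2755]
ee_rot: [-0.0, 0.708, -0.001, 0.707]
ft_force: [1.1, -0.5, -1.1]
width: -0.0003
```

Emit:
carry_out(deltas=[[[0, 0, 0, 0.003, 0, 0, -1], [0, 0, 0, 0.003, 0, 0, -1], [0, 0, 0, 0.003, 0, 0, -1], [0, 0, 0, 0, 0, 0, -1]]])

```text
time: 8.25
tcp_pos: [0.5463, 0.1129, 0.2666]
ee_rot: [-0.0, 0.707, 0.0, 0.707]
ft_force: [-0.1, 0.2, -0.4]
width: 0.0002
```

Emit:
carry_out(deltas=[[[0, 0, 0, 0, 0.012, 0, -1], [0, 0, 0, 0, 0, 0, -1], [0, 0, 0, 0.003, 0, 0, -1], [0, 0, 0, 0.003, 0.001, 0, -1], [0, 0, 0, 0.003, 0.002, 0, -1], [0, 0, 0, 0, 0, 0, -1]]])

```text
time: 8.75
tcp_pos: [0.5468, 0.1317, 0.2598]
ee_rot: [0.001, 0.706, 0.003, 0.708]
ft_force: [-2.0, 5.0, 8.0]
width: -0.0001
```

Emit:
carry_out(deltas=[[[0, 0, 0, 0.003, 0.004, 0, -1], [0, 0, 0, 0.003, 0.004, 0, -1], [0, 0, 0, 0.003, 0.004, 0, -1], [0, 0, 0, 0.003, 0.004, 0, -1], [0, 0, 0, 0, 0, 0, -1]]])

```text
time: 9.17
tcp_pos: [0.5469, 0.1491, 0.2478]
ee_rot: [0.001, 0.706, 0.004, 0.708]
ft_force: [-0.5, 5.5, 6.7]
width: 0.0003
```

Emit:
carry_out(deltas=[[[0, 0, 0, 0.006, 0.004, 0, -1], [0, 0, 0, 0.006, 0.005, 0, -1], [0, 0, 0, 0.006, 0.005, 0, -1], [0, 0, 0, 0.006, 0.005, 0, -1], [0, 0, 0, 0.006, 0.004, 0, -1], [0, 0, 0, 0.006, 0.004, 0, -1], [0, 0, 0, 0, 0, 0, -1]]])

```text
time: 9.75
tcp_pos: [0.5474, 0.176, 0.2109]
ee_rot: [0.0, 0.706, 0.004, 0.709]
ft_force: [0.1, 2.3, 2.8]
width: 0.0001
```

Emit:
carry_out(deltas=[[[0, 0, 0, 0.007, 0.004, 0, -1], [0, 0, 0, 0.007, 0.004, 0, -1], [0, 0, 0, 0.007, 0.004, 0, -1], [0, 0, 0, 0.007, 0.003, 0, -1], [0, 0, 0, 0.007, 0.002, 0, -1], [0, 0, 0, 0.007, 0.001, 0, -1], [0, 0, 0, 0, 0, 0, -1]]])

```text
time: 10.33
tcp_pos: [0.5452, 0.1877, 0.1659]
ee_rot: [-0.001, 0.708, -0.001, 0.706]
ft_force: [-0.3, -1.1, -0.7]
width: 0.0001
```

The force has dropped to about zero, so I check whether the tip slipped off.

```bash
python3 - <<'E'
from h import *
s=ctrl.get_obs(); print(s["tcp_pos"],s["ft_force"])
i=ctrl.get_image("scene");w=ctrl.get_image("wrist");t=ctrl.get_image("top")
rs=[]
for n in(i,w,t):
    m=ctrl.mark_of("bar_mid",n); print(m[:1])
    if m: rs.append(ray(n,m[0]["position"]))
print(tri(rs), [tri([a,b]) for a,b in zip(rs,rs[1:])])
c=cv2.resize(i["pixels"][120:320,260:520],(780,600)); cv2.imwrite("pics/c3.png",c[...,::-1]);save(w,"w3.png")
E
```

```text
[0.54518942 0.18767012 0.16589421] [-0.34676744 -1.08253674 -0.72823901]
[{'position': [0.6462, 0.5262], 'p': 0.74}]
[{'position': [0.547, 0.6098], 'p': 0.95}]
[]
[0.54413274 0.20008095 0.15023445] [array([0.54413274, 0.20008095, 0.15023445])]
```

View pics/c3.png

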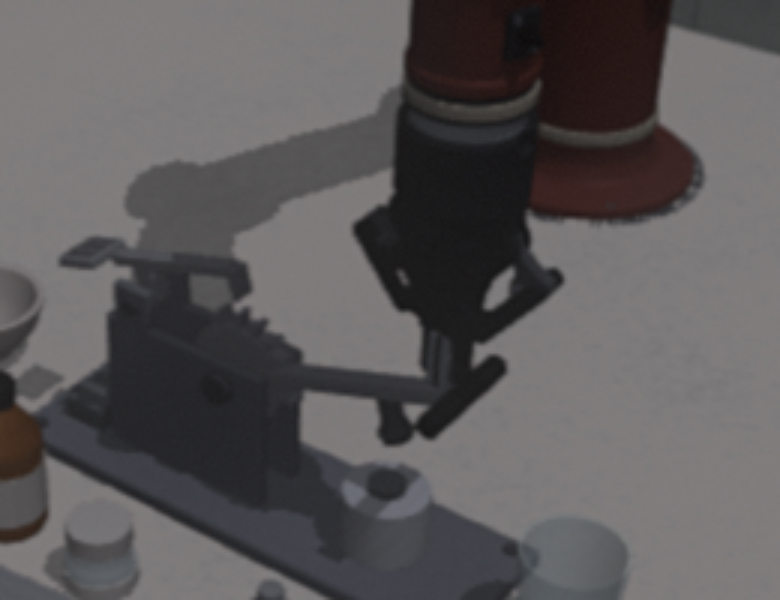

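The arm is at about 0.3 rad, with the bar at (460,397) in the crop, or (0.544, 0.200, 0.150). The tip is at the bar's inner edge, so I re-centre over it and continue.

Emit:
carry_out(deltas=[[[0, 0, 0, -0.008, 0, 0, -1], [0, 0, 0, 0, 0.015, 0, -1], [0, 0, 0, 0, 0, 0, -1], [0, 0, 0, 0.005, 0, 0, -1], [0, 0, 0, 0.005, 0, 0, -1], [0, 0, 0, 0.005, 0.001, 0, -1], [0, 0, 0, 0, 0, 0, -1]]])

```text
time: 11.22
tcp_pos: [0.5461, 0.2058, 0.1599]
ee_rot: [-0.001, 0.707, 0.001, 0.707]
ft_force: [-0.1, 0.3, -0.4]
width: -0.0002
```

Emit:
carry_out(deltas=[[[0, 0, 0, 0.005, 0.001, 0, -1], [0, 0, 0, 0.005, 0.001, 0, -1], [0, 0, 0, 0.005, 0.001, 0, -1], [0, 0, 0, 0.005, 0, 0, -1], [0, 0, 0, 0, 0, 0, -1]]])

```text
time: 11.63
tcp_pos: [0.5459, 0.2077, 0.1395]
ee_rot: [-0.001, 0.708, 0.0, 0.707]
ft_force: [-0.0, -0.0, -0.3]
width: 0.0001
```

```bash
python3 - <<'E'
from h import *
i=ctrl.get_image("scene")
c=cv2.resize(i["pixels"][180:320,300:482],(780,600)); cv2.imwrite("pics/c4.png",c[...,::-1])
E
```

```text
(no output)
```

View pics/c4.png

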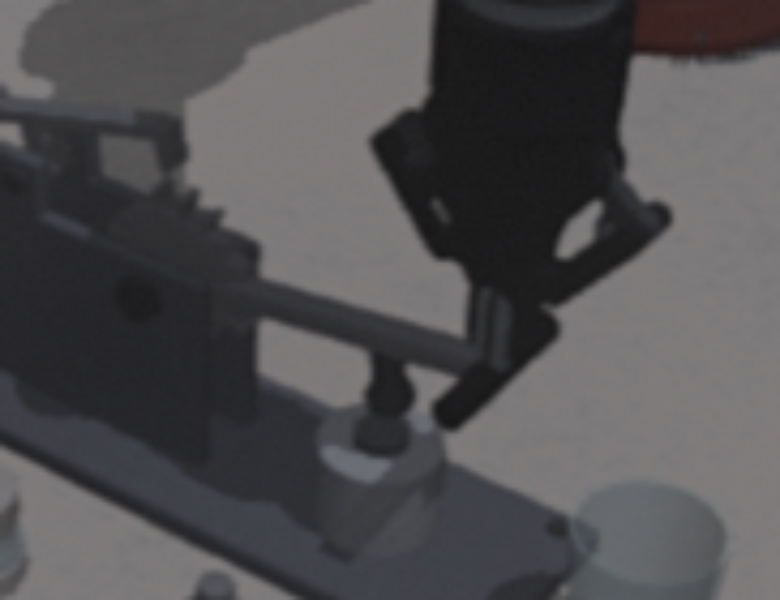

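The tip sits on the bar at (500,360) and the arm has followed, with its foot nearly on the sample at (383,430). I keep pushing.

Emit:
carry_out(deltas=[[[0, 0, 0, 0.005, 0, 0, -1], [0, 0, 0, 0.005, 0, 0, -1], [0, 0, 0, 0.005, 0, 0, -1], [0, 0, 0, 0.004, 0, 0, -1], [0, 0, 0, 0, 0, 0, -1]]])

```text
time: 12.1
tcp_pos: [0.546, 0.2078, 0.1207]
ee_rot: [-0.001, 0.708, 0.0, 0.707]
ft_force: [0.1, -0.9, -0.0]
width: -0.0001
```

Emit:
carry_out(deltas=[[[0, 0, 0, 0.002, 0, 0, -1], [0, 0, 0, 0.002, 0, 0, -1], [0, 0, 0, 0.001, 0, 0, -1], [0, 0, 0, 0, 0, 0, -1], [0, 0, 0, 0, 0, 0, -1]]])

```text
time: 12.52
tcp_pos: [0.5463, 0.2075, 0.1165]
ee_rot: [-0.001, 0.707, -0.0, 0.707]
ft_force: [0.1, -0.1, -0.2]
width: 0.0
```

Emit:
carry_out(deltas=[[[0, 0, 0, 0.001, 0, 0, -1], [0, 0, 0, 0.001, 0, 0, -1], [0, 0, 0, 0.001, 0, 0, -1], [0, 0, 0, 0, 0, 0, -1]]])

```text
time: 12.85
tcp_pos: [0.5464, 0.2075, 0.1157]
ee_rot: [-0.0, 0.707, 0.0, 0.707]
ft_force: [-4.2, -0.9, 10.8]
width: 0.0003
```

```bash
python3 - <<'E'
from h import *
i=ctrl.get_image("scene");w=ctrl.get_image("wrist")
for n in(i,w):
    m=ctrl.mark_of("bar_mid",n); print(m[:1], atz(ray(n,m[0]["position"]),.1) if m else "")
a=cv2.resize(i["pixels"][180:320,300:482],(780,600)); cv2.imwrite("pics/c5.png",a[...,::-1])
E
```

```text
[{'position': [0.6506, 0.5652], 'p': 0.89}] [0.52966315 0.20187668 0.1       ]
[{'position': [0.5123, 0.6008], 'p': 0.77}] [0.54314173 0.20929501 0.1       ]
```

View pics/c5.png

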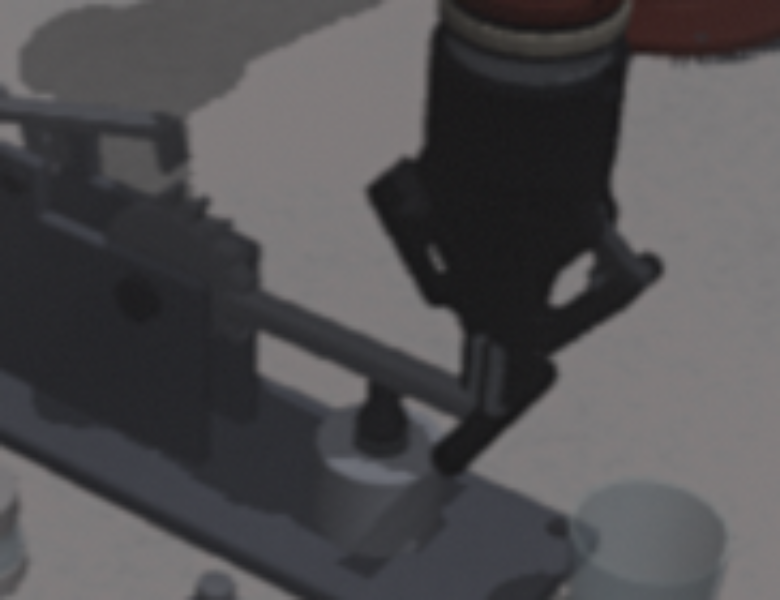

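The foot is on the sample disc at (380,435). The tip height of 0.108 m matches the top of a level bar. I press once more to confirm the stop, then retreat straight up.

Emit:
carry_out(deltas=[[[0, 0, 0, 0.001, 0, 0, -1], [0, 0, 0, 0.001, 0, 0, -1], [0, 0, 0, 0, 0, 0, -1], [0, 0, 0, 0, 0, 0, -1]]])

```text
time: 13.38
tcp_pos: [0.5465, 0.2076, 0.1154]
ee_rot: [-0.0, 0.707, 0.0, 0.707]
ft_force: [-5.9, -3.2, 20.6]
width: 0.0001
```

Emit:
carry_out(deltas=[[[0, 0, 0, -0.005, 0, 0, -1], [0, 0, 0, -0.03, 0, 0, -1], [0, 0, 0, -0.04, 0, 0, -1], [0, 0, 0, -0.04, 0, 0, -1], [0, 0, 0, -0.04, 0, 0, -1], [0, 0, 0, 0, 0, 0, -1], [0, 0, 0, 0, 0, 0, -1], [0, 0, 0, 0, 0, 0, -1]]])

```text
time: 14.05
tcp_pos: [0.5458, 0.2077, 0.2661]
ee_rot: [-0.001, 0.708, 0.0, 0.707]
ft_force: [0.4, -1.3, 0.4]
width: 0.0002
```

```bash
python3 - <<'E'
from h import *
s=ctrl.get_obs(); print(s["tcp_pos"],s["ft_force"])
i=ctrl.get_image("scene");w=ctrl.get_image("wrist")
for k in("bar_mid","tab_top"):
  ms=[(n,ctrl.mark_of(k,n)) for n in(i,w)]
  rs=[ray(n,m[0]["position"]) for n,m in ms if m]; print(k,[m[0]["p"] for n,m in ms if m], tri(rs) if len(rs)>1 else atz(rs[0],.1))
for k in["die","jar","amber","spatula","beaker","mortar","weight"]:
  m=ctrl.mark_of(k,i); print(k,atz(ray(i,m[0]["position"]),0) if m else "")
c=cv2.resize(i["pixels"][120:320,220:480],(780,600)); cv2.imwrite("pics/c6.png",c[...,::-1])
E
```

```text
[0.5458225  0.20774186 0.26614545] [ 0.36262284 -1.25762782  0.36768331]
bar_mid [0.88, 0.93] [0.54431565 0.20776375 0.10090987]
tab_top [0.62] [ 0.49093316 -0.13707308  0.1       ]
die [0.66906577 0.15255721 0.        ]
jar [0.66145049 0.02749313 0.        ]
amber [ 0.67382381 -0.06166222  0.        ]
spatula [0.72951377 0.01726075 0.        ]
beaker [5.55044884e-01 2.90849965e-01 1.11022302e-16]
mortar [ 0.51985183 -0.21757579  0.        ]
weight
```

View pics/c6.png

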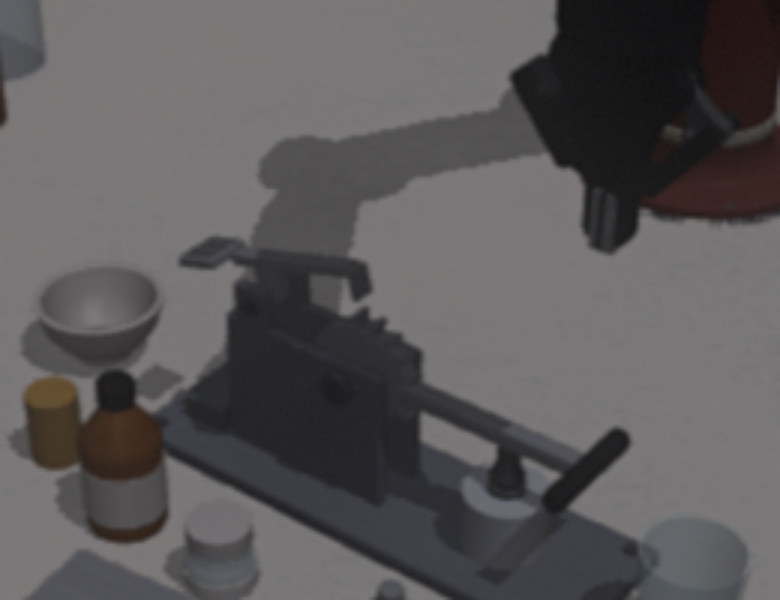

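The arm is level with its foot on the sample at (508,480), and the crossbar is at z = 0.101. The pawl's nose stands clear of the teeth at (360,280) and the bystanders are where they were, so I hand the job in.

```bash
python3 -c "
from plant import ctrl
print(ctrl.job_done())"
```

```text
the job is handed in; nothing more can be done
None
```

The job is done and handed in at about 14 s of the 51 s allowed. I pressed the pawl tab down about 13.5 mm to its stop, where the force rose to 22 N. I then pushed the crossbar down its arc until the foot met the sample (21 N at the stop) and backed straight up.

**Last checks:**
- **Arm:** `bar_mid` measured at (0.544, 0.208, 0.101), so the arm is level within about 1 mm of the expected 100 mm height.
- **Pawl:** in the last picture the nose is visibly clear of the teeth. The last network fix on the tab after the push came from one camera only and was computed at the wrong height, so I did not use it. The pawl's final angle rests on the earlier press to the stop and the picture.
- **Robot:** it stands clear of the press at z = 0.266, with the wrist force near zero.
- **Bystanders:** they look unmoved in the picture. The last network position for the mortar differed from the first by about 14 mm and the jar's by about 10 mm. The robot never went near either, so I take this as network noise. The weight was not detected at the end but is visible in its place.

Midway down, the tip slid to the inner edge of the bar, so I lifted it slightly and re-centred it before pushing on. During the rest of the push the force read near zero until the stop.

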